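Store the soil loggers battery end down

ROBOT

A 7-joint arm with a two-finger parallel gripper is mounted at the origin on the work surface. World frame = base frame: x ahead of the robot, y to its left, z up, the work surface at z = 0. Lengths are in m, angles in rad, forces in N, time in s.
With the tool pointing down it reaches from about 0.4 to 0.9 m from the base axis. Payload 5.6 kg.
Tool frame: the origin (TCP) lies midway between the tips of the shut fingers; the grasp point (between the pads) lies 19 mm behind it (ctrl.tcp_to_grasp is the distance from the TCP to the grasp point, in m); z points along the fingers, y is the line along which they close (so a half turn about z gives the same grasp; the last joint's range is limited). The gripper opens to 92 mm and grips with 3 to 60 N. Pads are 20 mm wide; open, the fingers measure 128 mm over their backs; the gripper's body (75 mm by 189 mm) begins 69 mm behind the grasp point.
Start: joints at [1.093, 0.468, -0.012, 1.603, 0.006, 1.071, -0.056], TCP at [0.274, -0.59, 0.215] pointing down, gripper open.
Joint ranges: [-2.53, 2.53], [-0.31, 2.02], [-1.57, 1.55], [0.28, 2.44], [-1.29, 4.43], [0.15, 1.84], [-2.92, 2.92]. Speed limits (rad/s): [2.57, 2.57, 3.14, 3.14, 3.14, 3.14, 3.14].

INTERFACE

Orientations are given as a unit quaternion [x, y, z, w].
In Python, from bench import ctrl gives the robot as it stands. The module is installed in compiled form; this text tells all that it offers.
- The arm moves only by the tool servo_tool, never from a script. Its argument "deltas" is a list of rows, each an object of numbers: "hand": the opening, from 0 (shut) to 1 (fully open); "x", "y", "z": the shift along the world's x, y, z normalised to -1 to 1, where 1 is 0.25 m; "turn": the turn about the world's z normalised to -1 to 1, where 1 is 180 degrees. In form: [{"hand": .., "x": .., "y": .., "z": .., "turn": ..}, ...]. A call has 1 to 8 rows; each row is the pose to reach, as a shift and turn from the pose commanded when the call began, turning the shorter way round; what a row does not reach only later rows make up. A row lasts 1/10 s, in which the tool goes at most 50 mm and 8.59 degrees, less where a joint would pass 70% of its speed; a pose out of reach is approached as far as the arm can. A call with a number of a shift or a turn outside -1 to 1 is refused whole. A call with a gripper value outside its range is refused whole. The fingers move at their own pace and stop on an object; "squeeze" is the grip in N (left out, the last holds). Time passes only in rows, so rows that repeat a pose let the fingers close. It gives the time, the measured TCP pose, the force, the opening and the grip force at its end, in the units of the state.
- ctrl.sense(): the state, without advancing time (a new reading comes with each control period).
- ctrl.get_image(name): name is "scene" or "top" or "wrist"; returns a dict with "color" (384x512x3 uint8, blue, green, red), "z_map" (384x512 float32, m along the optical axis (not along the pixel's ray), 0 where there is no reading), "fx", "fy", "cx", "cy" (pixels), "position" and "attitude" of the camera in the world. Camera axes: x right, y up, looking along -z (the intrinsics and any distortion apply to the point x, -y, -z); pixel columns grow to the right and rows downward; lengths in m; the calibration is good to about 2 mm. The wrist camera is an equidistant fisheye: a pixel r from the principal point sees the ray r / f radians off the axis. A picture is of the moment at which its call begins.
- ctrl.finish_job(): hands the job in; it is judged then, once.
Trained networks look in a picture, given as the dict that the camera call returned (one of the last four; its "shot" number tells which), for a name from the list of things; names that differ only in an ending like _2 or _b are one class to them, and where a whole thing is asked for, a point or a joint stands for the part that bears it (a point fixed in the world has none). Each returns a list of dicts, best first, with "p" (0 to 1); they miss things now and then, are a little off and sometimes report something else, mostly with a low value. They report only what shows in the picture. A call takes as long as a camera call. They do not tell look-alikes from the thing itself.
- ctrl.find_in(query, picture): "at" ([row, column] in pixels, amid what is visible of it).
- ctrl.place_of(query, picture): "at" ([row, column] in pixels: a listed point, or the origin of a listed thing).
The state is a dict: "t": time; "joints": joint angles; "joint_velocities": joint speeds; "joint_torque": joint torques, N m; "ee_pos": TCP position; "eef_rot": TCP orientation; "force": force on the tool from outside, world axes, zero at the start; "moment": the same for the moment, N m; "gripper_width": finger opening in m; "grip_force": force on a finger pad.
Only numpy, scipy, OpenCV 4.12 (cv2) and the standard library are available. Lean on these libraries where they do the work, as an engineer would, in place of code of your own. Each camera call takes 0.05 s, during which the arm holds its last target. There are 200 camera calls.

TASK

Stand the two soil loggers that lie on the bench in empty compartments of the dark crate, each with its heavy battery end down and so its aerial end up. Both ends look alike, but lifted by its middle a logger shows its heavy end. Grip the thin tubes gently, lower them in rather than dropping them, and leave everything else on the bench as it stands.

Things in the scene. Friction and masses are not known exactly. Their poses are not given: they have to be found in the camera images.
- logger_a_mid (a point): Soil logger lying on the bench: grey octagonal tube, the same dark cap at both ends, 40 mm across flats, 170 mm long, 0.26 kg. Point at its middle, on its axis (20 mm up); x runs along it. A 0.15 kg battery, 51 mm from the middle, makes one end heavy: which one varies, unseen. Held lightly (5 N) near the light end it swings down in the fingers. Thin wall: grip with 25 N a finger at most.
- logger_b_mid (a point): Soil logger lying on the bench: grey octagonal tube, the same dark cap at both ends, 40 mm across flats, 170 mm long, 0.26 kg. Point at its middle, on its axis (20 mm up); x runs along it. A 0.15 kg battery, 51 mm from the middle, makes one end heavy: which one varies, unseen. Held lightly (5 N) near the light end it swings down in the fingers. Thin wall: grip with 25 N a finger at most.
- crate: Dark open crate fixed on the bench, 140 x 208 x 65 mm, 2 (along its x) by 3 (along its y) square compartments, 64 mm inside, 68 mm apart; walls and floor 4 mm. Origin under its middle, so compartment centres lie at x = -34, 34 and y = -68, 0, 68 mm in its frame. The two at y = 68 hold a logger each, the other four are empty.
- stored_1_mid (a point): Logger already stored, standing loose in the crate compartment x = -34, y = 68 mm; same shape, its top 174 mm above the bench. Point at its middle.
- stored_2_mid (a point): Logger already stored, standing loose in the crate compartment x = 34, y = 68 mm; same shape, its top 174 mm above the bench. Point at its middle.
- amber_bottle: Amber glass bottle, 60 mm across, 140 mm high, at the back. Origin under it. Leave alone.
- flask: Conical glass flask, 84 mm across, 142 mm high, at the back. Origin under it. Leave alone.
- pot: Black square pot, 70 mm wide, 90 mm high, with a seedling up to 200 mm, at the back. Origin under it. Leave alone.
- trowel: Trowel with orange handle, 260 mm long, lying beyond the loggers. Origin at its neck. Leave alone.
- cup: White plastic cup, 68 mm across, 85 mm high, on the robot's side. Origin under it. Leave alone.
- jar: Low glass jar with white lid, 60 mm across, 55 mm high, on the robot's side. Origin under it. Leave alone.
There are look-alikes about, which are no part of the job. Leave any turquoise look-alike of the part that bears logger_a_mid alone.

How it is judged:
By the outcome, as a careful person would: the job done as asked, in the order asked, and still so for the second after the job is handed in, with the robot touching nothing.
It also fails if it takes over 72 s, if anything falls off the work surface, if the arm or the gripper's body presses on something with over 40 N, if the wrist force passes 120 N, or if a joint passes its speed limit or range.

## Working session

There is one attempt and no reset: what is moved stays moved. The work goes in short steps, Python scripts to look and compute and a tool call to move; the robot and the scene stay as the last step left them, time stands still between calls to the robot, and variables do not carry over. Pictures are saved under pics/ and viewed, at most 10 in all, crops included, and the job is handed in when it is done.

Besides the shell and the picture viewer there is one more tool, called after ">>>" as name([rows], argument=value, ...), one row to a line, values as JSON. servo_tool: Moves the arm, as the interface text tells. Scaled input: -1 to 1 covers 0.25 m each way for a shift and 180 degrees each way for a turn. Its arguments: {"type":"object","properties":{"deltas":{"type":"array"},"squeeze":{"type":"number"}},"required":["deltas"]}

```bash
mkdir -p pics; cat > h.py <<'E'
import numpy as np, cv2
from bench import ctrl
from scipy.spatial.transform import Rotation as R
def world(p, rc, z=None, depth=True):
    r,c=rc; x=(c-p['cx'])/p['fx']; y=(r-p['cy'])/p['fy']
    M=R.from_quat(p['attitude']).as_matrix(); o=np.array(p['position'])
    d=M@np.array([x,-y,-1.])
    if z is not None: return o+d*((z-o[2])/d[2])
    return o+d*float(p['z_map'][int(round(r)),int(round(c))])
def cloud(p):
    H,W=p['z_map'].shape; c,r=np.meshgrid(np.arange(W),np.arange(H)); z=p['z_map']
    P=np.stack([(c-p['cx'])/p['fx']*z,-(r-p['cy'])/p['fy']*z,-z],-1)
    return P@R.from_quat(p['attitude']).as_matrix().T+np.array(p['position'])
E
python3 - <<'E'
from h import *
np.set_printoptions(precision=3,suppress=True)
s=ctrl.sense(); print(s['ee_pos'],s['eef_rot'],s['t'],ctrl.tcp_to_grasp)
ims=[]
for n in ['top','scene']:
    p=ctrl.get_image(n); cv2.imwrite(f'pics/{n}0.png',p['color']); print(n,p['position'],p['attitude'],p['fx'])
    for q in ['logger_a_mid','stored_1_mid','crate','amber_bottle','flask','pot','trowel','cup','jar']:
        for d in ctrl.place_of(q,p)[:6]:
            if d['p']>.2: print(q,round(d['p'],2),np.round(d['at']),world(p,d['at']))
E
```

```text
[ 0.273 -0.589  0.214] [ 0.976  0.216 -0.    -0.001] 0.0 0.0187
top [0.474 0.045 0.947] [ 0.011 -0.015 -0.697  0.717] 370.028369388657
logger_a_mid 0.85 [198. 282.] [ 0.494 -0.014  0.042]
logger_a_mid 0.72 [298. 171.] [0.244 0.249 0.037]
stored_1_mid 0.71 [197. 117.] [0.484 0.35  0.14 ]
crate 0.92 [185. 159.] [0.52  0.297 0.003]
amber_bottle 0.78 [ 87. 256.] [0.752 0.055 0.089]
flask 0.77 [ 84. 220.] [0.759 0.141 0.079]
pot 0.63 [ 88. 312.] [ 0.753 -0.075  0.091]
pot 0.21 [237. 218.] [0.391 0.144 0.003]
trowel 0.89 [120. 314.] [ 0.696 -0.094  0.013]
trowel 0.64 [197. 118.] [0.485 0.352 0.132]
cup 0.85 [236. 214.] [0.395 0.152 0.006]
cup 0.71 [118. 314.] [ 0.702 -0.093  0.014]
cup 0.65 [182. 408.] [ 0.543 -0.325  0.04 ]
jar 0.6 [257. 344.] [ 0.356 -0.166  0.056]
scene [ 1.208 -0.246  0.83 ] [0.314 0.214 0.531 0.757] 474.996959137338
logger_a_mid 0.69 [205. 244.] [ 0.504 -0.02   0.042]
logger_a_mid 0.59 [120. 311.] [0.26  0.26  0.038]
stored_1_mid 0.71 [149. 398.] [0.51  0.366 0.104]
crate 0.75 [186. 364.] [0.561 0.254 0.064]
amber_bottle 0.7 [302. 325.] [0.803 0.04  0.056]
flask 0.68 [329. 256.] [ 0.816 -0.103  0.065]
pot 0.72 [330. 257.] [ 0.814 -0.099  0.054]
trowel 0.79 [299. 241.] [ 0.766 -0.113  0.093]
cup 0.56 [169. 290.] [0.41  0.135 0.024]
jar 0.69 [189. 166.] [ 0.379 -0.174  0.026]
```

View pics/top0.png

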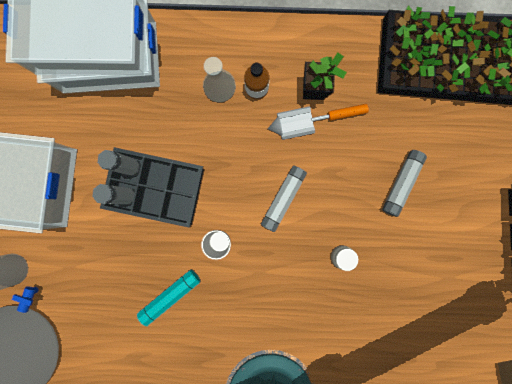

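View pics/scene0.png

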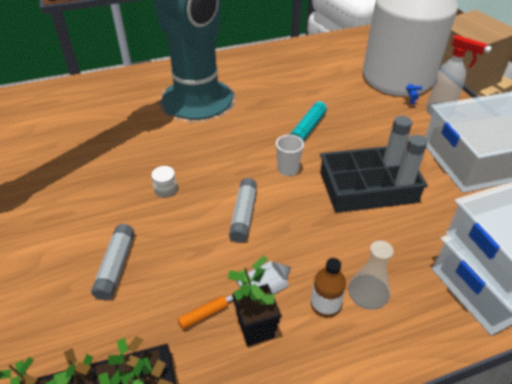

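Top view: the bench loggers are at (row 198, col 284) and (183, 405). The turquoise tube at (297, 168) is a look-alike, and the stored loggers stand at (160, 108) and (192, 105). The crate is at (187, 152), with its y = +68 side to the left. The scene view agrees: loggers at (210, 243) and (262, 114), turquoise at (120, 311).

```bash
python3 - <<'E'
from h import *
np.set_printoptions(precision=4,suppress=True)
p=ctrl.get_image('top'); P=cloud(p)
s=ctrl.sense(); M=R.from_quat(s['eef_rot']).as_matrix(); print('toolyaw(y axis)',np.degrees(np.arctan2(M[1,1],M[0,1])))
def fit(mask,name):
    m=mask.astype(np.uint8); n,l=cv2.connectedComponents(m)
    k=max(range(1,n),key=lambda i:(l==i).sum()); q=P[l==k]
    (c,sz,a)=cv2.minAreaRect((q[:,:2]*1000).astype(np.float32)); print(name,'c',np.array(c),'size',np.array(sz),'ang',a,'n',len(q),'zmed',np.median(q[:,2]),'zmax',q[:,2].max()); 
rr,cc=np.mgrid[:384,:512]
def box(r,c,h): return (abs(rr-r)<h)&(abs(cc-c)<h)
z=P[...,2]
fit(box(198,284,48)&(z>.012)&(z<.06),'A'); fit(box(183,405,48)&(z>.012)&(z<.06),'B')
fit(box(187,152,60)&(z>.05)&(z<.08),'crate')
fit(box(160,108,16)&(z>.15)&(z<.2),'s1'); fit(box(192,103,16)&(z>.15)&(z<.2),'s2')
fit(box(240,215,25)&(z>.06)&(z<.1),'cup'); fit(box(258,345,25)&(z>.04)&(z<.1),'jar')
im=p['color']; crop=np.hstack([cv2.resize(im[150:245,235:330],(380,380)),cv2.resize(im[135:230,360:455],(380,380))]); cv2.imwrite('pics/crop1.png',crop)
E
```

```text
toolyaw(y axis) -65.09277964620472
A c [494.4648 -20.415 ] size [ 40.0603 170.0859] ang 62.70248031616211 n 1112 zmed 0.037921637985291023 zmax 0.04510749964227101
B c [ 541.4739 -321.9374] size [ 41.8267 170.6318] ang 65.13873291015625 n 1240 zmed 0.03726745619756722 zmax 0.04476616079720286
crate c [512.139  299.3809] size [219.4311 150.17  ] ang 79.50361633300781 n 1636 zmed 0.06479345224095506 zmax 0.07091355598910853
s1 c [562.7097 361.9709] size [40.7639 40.0437] ang 84.54633331298828 n 376 zmed 0.17359614926695438 zmax 0.1779871649297835
s2 c [490.6737 368.7252] size [39.8507 40.7253] ang 1.5722558498382568 n 374 zmed 0.17354968452415814 zmax 0.17814884237577921
cup c [381.7537 138.1742] size [65.8483 65.7466] ang 77.2119140625 n 217 zmed 0.08313878471400227 zmax 0.0903016306975013
jar c [ 351.6781 -172.9469] size [51.8728 51.1695] ang 2.1660263538360596 n 406 zmed 0.055609914894679535 zmax 0.05982252267589716
```

View pics/crop1.png

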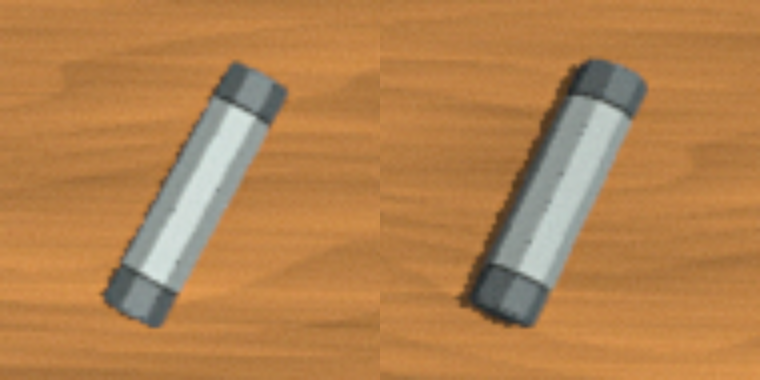

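The two tubes to move are both grey with dark caps, as described. I'll start with B, since it is nearest. I'll weigh it at its middle.

>>> servo_tool([
  {"hand":1,"x":0.96,"y":0.96,"z":-0.2,"turn":-0.277},
  {"hand":1,"x":0.96,"y":0.96,"z":-0.2,"turn":-0.277},
  {"hand":1,"x":0.96,"y":0.96,"z":-0.2,"turn":-0.277},
  {"hand":1,"x":0.96,"y":0.96,"z":-0.2,"turn":-0.277},
  {"hand":1,"x":0.96,"y":0.96,"z":-0.2,"turn":-0.277},
  {"hand":1,"x":0.96,"y":0.96,"z":-0.2,"turn":-0.277},
  {"hand":1,"x":0.96,"y":0.96,"z":-0.2,"turn":-0.277},
  {"hand":1,"x":0.96,"y":0.96,"z":-0.2,"turn":-0.277},
])

```text
t: 1.85
ee_pos: [0.5192, -0.3416, 0.1635]
eef_rot: [0.978, -0.21, 0.0, -0.002]
force: [0.1, 0.4, 0.1]
gripper_width: 0.0917
grip_force: 0.0
```

>>> servo_tool([
  {"hand":1,"x":0.11,"y":0.11,"z":-0.2},
  {"hand":1,"x":0.11,"y":0.11,"z":-0.2},
  {"hand":1,"x":0.11,"y":0.11,"z":-0.2},
  {"hand":1,"x":0.11,"y":0.11,"z":-0.2},
])

```text
invalid input at $.deltas[0]: expected keys hand, x, y, z, turn
```

```bash
cat > st.py <<'E'
from h import *
s=ctrl.sense(); M=R.from_quat(s['eef_rot']).as_matrix()
print('t',round(s['t'],2),'tcp',np.round(s['ee_pos'],4),'yaw',round(np.degrees(np.arctan2(M[1,1],M[0,1])),1),'z',np.round(M[:,2],3),'w',round(s['gripper_width'],4),'F',np.round(s['force'],2),'M',np.round(s['moment'],3),'grip',round(s['grip_force'],1),'j7',round(s['joints'][6],2))
E
python3 st.py; python3 -c "
from h import *
p=ctrl.get_image('wrist'); cv2.imwrite('pics/w1.png',p['color']); print(p['position'],p['attitude'],p['fx'])"
```

```text
t 1.85 tcp [ 0.5192 -0.3416  0.1635] yaw -114.3 z [ 0.001  0.004 -1.   ] w 0.0917 F [0.14 0.43 0.14] M [ 0.043 -0.029 -0.013] grip 0.0 j7 -1.43
[ 0.59513566 -0.37598416  0.33288545] [ 0.08007487 -0.12693583  0.82997508 -0.53723057] 297.3186396354542
```

View pics/w1.png

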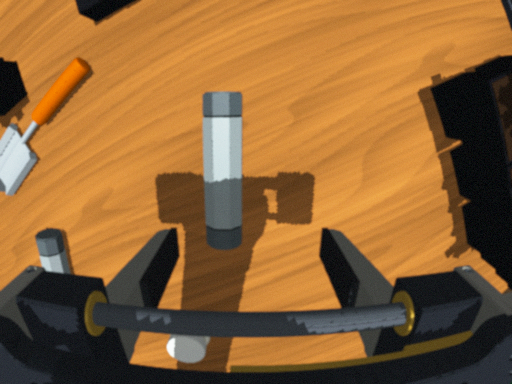

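Wrist view: logger B lies upright in the picture, centred near (170, 222), with the fingers aligned to it. The trowel, at left, is clear.

>>> servo_tool([
  {"hand":1,"x":0.1,"y":0.09,"z":-0.2,"turn":0},
  {"hand":1,"x":0.1,"y":0.09,"z":-0.2,"turn":0},
  {"hand":1,"x":0.1,"y":0.09,"z":-0.2,"turn":0},
  {"hand":1,"x":0.1,"y":0.09,"z":-0.2,"turn":0},
])

```text
t: 2.3
ee_pos: [0.538, -0.3289, 0.1155]
eef_rot: [0.976, -0.217, 0.0, 0.001]
force: [0.7, -0.4, 1.0]
gripper_width: 0.0917
grip_force: 0.0
```

```bash
python3 st.py; python3 -c "
from h import *
s=ctrl.sense(); print(np.round(s['joint_velocities'],3))"
```

```text
t 2.3 tcp [ 0.538  -0.3289  0.1155] yaw -115.1 z [-0.    -0.001 -1.   ] w 0.0917 F [ 0.68 -0.4   1.01] M [ 0.035  0.053 -0.05 ] grip 0.0 j7 -1.48
[ 0.008 -0.018  0.006 -0.008 -0.001 -0.004 -0.003]
```

>>> servo_tool([
  {"hand":1,"x":0.012,"y":0.024,"z":-0.12,"turn":0},
  {"hand":1,"x":0.012,"y":0.024,"z":-0.28,"turn":0},
  {"hand":1,"x":0.012,"y":0.024,"z":-0.4,"turn":0},
  {"hand":1,"x":0.012,"y":0.024,"z":-0.436,"turn":0},
  {"hand":1,"x":0.012,"y":0.024,"z":-0.436,"turn":0},
  {"hand":0.3,"x":0.012,"y":0.024,"z":-0.436,"turn":0},
  {"hand":0.3,"x":0.012,"y":0.024,"z":-0.436,"turn":0},
  {"hand":0.3,"x":0.012,"y":0.024,"z":-0.436,"turn":0},
], squeeze=6)

```text
t: 3.1
ee_pos: [0.5428, -0.3217, 0.0074]
eef_rot: [0.976, -0.216, 0.001, 0.0]
force: [0.0, -0.0, -0.6]
gripper_width: 0.0701
grip_force: 0.0
```

>>> servo_tool([
  {"hand":0.3,"x":0,"y":0,"z":0,"turn":0},
  {"hand":0.3,"x":0,"y":0,"z":0,"turn":0},
  {"hand":0.3,"x":0,"y":0,"z":0,"turn":0},
  {"hand":0.3,"x":0,"y":0,"z":0,"turn":0},
  {"hand":0.3,"x":0,"y":0,"z":0,"turn":0},
])

```text
t: 3.6
ee_pos: [0.5419, -0.3208, 0.0057]
eef_rot: [0.976, -0.216, 0.0, -0.0]
force: [-0.7, 0.1, 1.7]
gripper_width: 0.0401
grip_force: 6.0
```

```bash
python3 st.py
```

```text
t 3.6 tcp [ 0.5419 -0.3208  0.0057] yaw -114.9 z [ 0.  0. -1.] w 0.0401 F [-0.67  0.07  1.7 ] M [0.268 0.039 0.077] grip 6.0 j7 -1.48
```

Gripped at 40 mm. I'll lift 40 mm and look.

>>> servo_tool([
  {"hand":0.3,"x":0,"y":0,"z":0.04,"turn":0},
  {"hand":0.3,"x":0,"y":0,"z":0.08,"turn":0},
  {"hand":0.3,"x":0,"y":0,"z":0.12,"turn":0},
  {"hand":0.3,"x":0,"y":0,"z":0.16,"turn":0},
  {"hand":0.3,"x":0,"y":0,"z":0.16,"turn":0},
  {"hand":0.3,"x":0,"y":0,"z":0.16,"turn":0},
])

```text
t: 4.2
ee_pos: [0.5419, -0.3211, 0.046]
eef_rot: [0.976, -0.216, 0.0, 0.0]
force: [-0.9, -0.4, -2.7]
gripper_width: 0.0397
grip_force: 6.0
```

```bash
python3 st.py; python3 -c "
from h import *
p=ctrl.get_image('scene'); q=ctrl.get_image('wrist'); cv2.imwrite('pics/l1.png',np.hstack([cv2.resize(p['color'][180:330,40:190],(384,384)),cv2.resize(q['color'],(416,384))]))"
```

```text
t 4.2 tcp [ 0.5419 -0.3211  0.046 ] yaw -115.0 z [ 0.001 -0.    -1.   ] w 0.0397 F [-0.9  -0.4  -2.65] M [0.101 0.1   0.033] grip 6.0 j7 -1.48
```

View pics/l1.png

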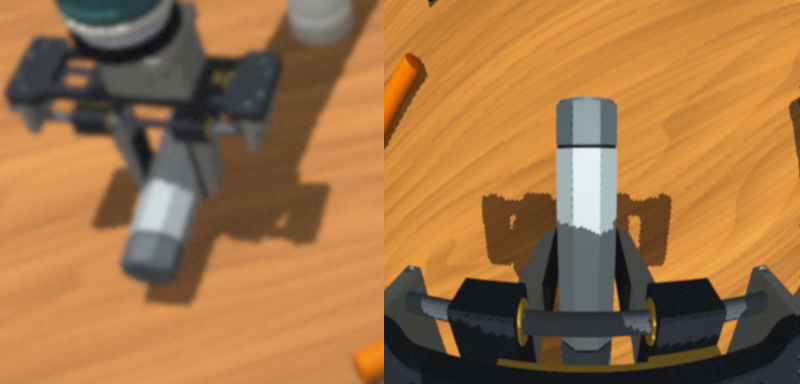

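The wrist view shows the far (+x) end of logger B clear, but the tilt isn't obvious. I'll measure it by depth.

```bash
cat > tilt.py <<'E'
from h import *
import sys
x0,y0,a=map(float,sys.argv[1:4]); a=np.radians(a)
s=ctrl.sense()
for n in ['scene','top']:
    p=ctrl.get_image(n); P=cloud(p); d=P[...,:2]-[x0,y0]
    u=d@[np.cos(a),np.sin(a)]; v=d@[-np.sin(a),np.cos(a)]
    for lo in np.arange(-.1,.1,.02):
        m=(u>=lo)&(u<lo+.02)&(abs(v)<.014)&(P[...,2]>.006)&(p['z_map']>0)
        if m.sum()>4: print(n,round(lo+.01,2),m.sum(),np.round(np.percentile(P[m][:,2],[10,50,90]),3))
E
python3 tilt.py .542 -.321 -24.9; for i in 1 2 3; do python3 -c "from bench import ctrl;ctrl.get_image('top');print(ctrl.sense()['moment'])"; done
```

```text
scene -0.09 140 [0.522 0.527 0.531]
scene -0.07 336 [0.502 0.511 0.521]
scene -0.05 345 [0.481 0.49  0.499]
scene -0.03 367 [0.459 0.468 0.477]
scene -0.01 500 [0.081 0.442 0.454]
scene 0.01 494 [0.077 0.413 0.433]
scene 0.03 1884 [0.158 0.304 0.4  ]
scene 0.05 178 [0.069 0.073 0.379]
scene 0.07 138 [0.064 0.069 0.072]
scene 0.09 162 [0.036 0.058 0.068]
top -0.09 62 [0.06  0.077 0.089]
top -0.07 105 [0.084 0.088 0.091]
top -0.05 113 [0.08  0.086 0.089]
top -0.03 371 [0.081 0.23  0.287]
top -0.01 10 [0.08  0.081 0.082]
top 0.01 32 [0.411 0.412 0.414]
top 0.03 34 [0.398 0.405 0.409]
top 0.05 18 [0.064 0.071 0.073]
top 0.07 96 [0.062 0.067 0.071]
top 0.09 26 [0.059 0.067 0.068]
[ 0.08271474  0.02475555 -0.02449277]
[ 0.05722535  0.06795392 -0.06214191]
[0.12421722 0.04035112 0.01743712]
```

Logger B slopes down towards +x, about 8°, so its far (+x) end is heavy. I'll put it back and regrip lightly 60 mm towards the −x end.

>>> servo_tool([
  {"hand":0.3,"x":0,"y":0,"z":-0.06,"turn":0},
  {"hand":0.3,"x":0,"y":0,"z":-0.12,"turn":0},
  {"hand":0.3,"x":0,"y":0,"z":-0.158,"turn":0},
  {"hand":0.3,"x":0,"y":0,"z":-0.158,"turn":0},
  {"hand":0.75,"x":0,"y":0,"z":-0.158,"turn":0},
  {"hand":0.75,"x":0,"y":0,"z":-0.158,"turn":0},
  {"hand":0.75,"x":0,"y":0,"z":-0.158,"turn":0},
  {"hand":0.75,"x":0,"y":0,"z":-0.158,"turn":0},
])

```text
t: 5.35
ee_pos: [0.5421, -0.3212, 0.0066]
eef_rot: [0.976, -0.216, 0.0, 0.0]
force: [-1.1, 0.0, 0.5]
gripper_width: 0.0682
grip_force: 0.0
```

>>> servo_tool([
  {"hand":0.75,"x":-0.11,"y":0.05,"z":0,"turn":0},
  {"hand":0.75,"x":-0.218,"y":0.1,"z":0,"turn":0},
  {"hand":0.75,"x":-0.218,"y":0.1,"z":0,"turn":0},
  {"hand":0.3,"x":-0.218,"y":0.1,"z":0,"turn":0},
  {"hand":0.3,"x":-0.218,"y":0.1,"z":0,"turn":0},
  {"hand":0.3,"x":-0.218,"y":0.1,"z":0,"turn":0},
  {"hand":0.3,"x":-0.218,"y":0.1,"z":0,"turn":0},
  {"hand":0.3,"x":-0.218,"y":0.1,"z":0,"turn":0},
], squeeze=5)

```text
t: 6.15
ee_pos: [0.488, -0.2963, 0.0061]
eef_rot: [0.976, -0.216, 0.001, 0.0]
force: [0.9, 0.3, -0.1]
gripper_width: 0.0399
grip_force: 5.0
```

```bash
python3 st.py; python3 tilt.py .542 -.321 -24.9 | grep top
```

```text
t 6.15 tcp [ 0.488  -0.2963  0.0061] yaw -114.9 z [ 0.001 -0.001 -1.   ] w 0.0399 F [ 0.94  0.33 -0.1 ] M [ 0.023 -0.217  0.094] grip 5.0 j7 -1.48
top -0.09 341 [0.041 0.245 0.461]
top -0.07 152 [0.411 0.423 0.435]
top -0.05 102 [0.372 0.396 0.405]
top -0.03 102 [0.358 0.366 0.37 ]
top -0.01 53 [0.034 0.04  0.042]
top 0.01 99 [0.034 0.039 0.042]
top 0.03 96 [0.034 0.039 0.042]
top 0.05 95 [0.036 0.04  0.042]
top 0.07 93 [0.034 0.04  0.042]
top 0.09 15 [0.035 0.038 0.041]
```

>>> servo_tool([
  {"hand":0.3,"x":0,"y":0,"z":0.1,"turn":0},
  {"hand":0.3,"x":0,"y":0,"z":0.2,"turn":0},
  {"hand":0.3,"x":0,"y":0,"z":0.32,"turn":0},
  {"hand":0.3,"x":0,"y":0,"z":0.44,"turn":0},
  {"hand":0.3,"x":0,"y":0,"z":0.56,"turn":0},
  {"hand":0.3,"x":0,"y":0,"z":0.68,"turn":0},
  {"hand":0.3,"x":0,"y":0,"z":0.8,"turn":0},
  {"hand":0.3,"x":0,"y":0,"z":0.92,"turn":0},
])

```text
t: 7.05
ee_pos: [0.4864, -0.2957, 0.2366]
eef_rot: [0.976, -0.216, -0.001, -0.0]
force: [0.1, -0.7, -2.0]
gripper_width: 0.0402
grip_force: 5.0
```

>>> servo_tool([
  {"hand":0.3,"x":0,"y":0,"z":0.06,"turn":0},
  {"hand":0.3,"x":0,"y":0,"z":0.06,"turn":0},
  {"hand":0.3,"x":0,"y":0,"z":0.06,"turn":0},
  {"hand":0.3,"x":0,"y":0,"z":0.06,"turn":0},
  {"hand":0.3,"x":0,"y":0,"z":0.06,"turn":0},
])

```text
t: 7.55
ee_pos: [0.4865, -0.2956, 0.2495]
eef_rot: [0.976, -0.216, -0.001, -0.0]
force: [0.4, 0.6, -2.7]
gripper_width: 0.04
grip_force: 5.0
```

```bash
python3 st.py; python3 -c "
from h import *
p=ctrl.get_image('scene'); q=ctrl.get_image('wrist'); cv2.imwrite('pics/l2.png',np.hstack([cv2.resize(p['color'][80:300,20:240],(384,384)),cv2.resize(q['color'],(416,384))]))"
```

```text
t 7.55 tcp [ 0.4865 -0.2956  0.2495] yaw -115.0 z [-0.003  0.001 -1.   ] w 0.04 F [ 0.4   0.64 -2.67] M [ 0.008 -0.037  0.111] grip 5.0 j7 -1.5
```

View pics/l2.png

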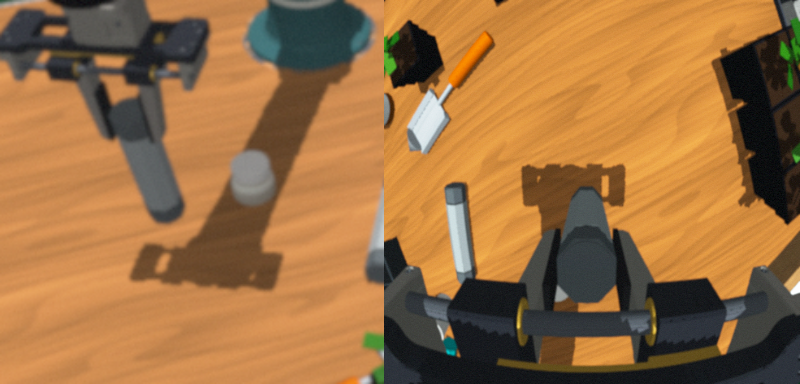

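The logger now hangs with its battery end down. In the scene half its tube runs from (115, 130) to (210, 165). I'll measure the tilt that remains.

```bash
cat > hang.py <<'E'
from h import *
s=ctrl.sense(); g=np.array(s['ee_pos']); M=R.from_quat(s['eef_rot']).as_matrix()
for n in ['scene']:
    p=ctrl.get_image(n); P=cloud(p).reshape(-1,3); d=P-g; b=d@M   # tool frame: bx,by,bz(down)
    q=b[(abs(b[:,0])<.07)&(abs(b[:,1])<.03)&(b[:,2]>0)&(b[:,2]<.14)&(P[:,2]>.02)]
    for lo in np.arange(0,.14,.02):
        k=q[(q[:,2]>=lo)&(q[:,2]<lo+.02)]
        if len(k)>5: print(round(lo+.01,2),len(k),'x',np.round(np.percentile(k[:,0],[3,50,97])*1000,1),'y',np.round(np.percentile(k[:,1],[3,50,97])*1000,1))
    print('toolx in world',np.round(M[:,0],3),'bottom z',np.round(g[2]-q[:,2].max(),3))
E
python3 hang.py; python3 st.py
```

```text
0.01 157 x [-8.1  9.1 12.9] y [-19.7  -7.8  17.1]
0.03 166 x [-16.2   5.   11.1] y [-19.9 -10.   15.2]
0.05 171 x [-18.7   3.7   8.6] y [-19.5  -9.5  17.3]
0.07 158 x [-20.1   1.    6.4] y [-19.6  -9.8  16.9]
0.09 152 x [-23.1  -1.3   4.6] y [-19.8 -10.4  16.6]
0.11 138 x [-23.8  -2.4   3.2] y [-19.7  -9.1  16.3]
0.13 107 x [-25.8  -4.9   0.6] y [-19.7  -9.3  15.1]
toolx in world [ 0.907 -0.422 -0.002] bottom z 0.112
t 7.7 tcp [ 0.487  -0.2959  0.2503] yaw -115.0 z [-0.001  0.001 -1.   ] w 0.0401 F [ 0.3   0.21 -2.05] M [ 0.009  0.02  -0.03 ] grip 5.0 j7 -1.5
```

Residual tilt is 6.5°, with the bottom about 16 mm towards −toolx. I'll firm the grip and carry the logger to the (+34, −68) compartment.

>>> servo_tool([
  {"hand":0.3,"x":0,"y":0.0,"z":0.06,"turn":0},
  {"hand":0.3,"x":0.12,"y":0.1,"z":0.12,"turn":0.04},
  {"hand":0.3,"x":0.12,"y":0.25,"z":0.12,"turn":0.08},
  {"hand":0.3,"x":0.12,"y":0.4,"z":0.12,"turn":0.08},
  {"hand":0.3,"x":0.12,"y":0.55,"z":0.12,"turn":0.08},
  {"hand":0.3,"x":0.12,"y":0.7,"z":0.12,"turn":0.08},
  {"hand":0.3,"x":0.12,"y":0.85,"z":0.12,"turn":0.08},
  {"hand":0.3,"x":0.12,"y":1,"z":0.12,"turn":0.08},
], squeeze=15)

```text
t: 8.5
ee_pos: [0.517, -0.0446, 0.281]
eef_rot: [0.996, -0.092, -0.0, 0.0]
force: [0.9, -0.4, -1.8]
gripper_width: 0.0397
grip_force: 15.0
```

>>> servo_tool([
  {"hand":0.3,"x":0.128,"y":0.15,"z":0,"turn":0},
  {"hand":0.3,"x":0.128,"y":0.3,"z":0,"turn":0},
  {"hand":0.3,"x":0.128,"y":0.45,"z":0,"turn":0},
  {"hand":0.3,"x":0.128,"y":0.6,"z":0,"turn":0},
  {"hand":0.3,"x":0.128,"y":0.75,"z":0,"turn":0},
  {"hand":0.3,"x":0.128,"y":0.9,"z":0,"turn":0},
  {"hand":0.3,"x":0.128,"y":1,"z":0,"turn":0},
  {"hand":0.3,"x":0.128,"y":1,"z":0,"turn":0},
])

```text
t: 9.3
ee_pos: [0.548, 0.209, 0.2807]
eef_rot: [0.996, -0.089, -0.001, -0.001]
force: [-0.3, -0.5, -2.0]
gripper_width: 0.0399
grip_force: 15.0
```

>>> servo_tool([
  {"hand":0.3,"x":0,"y":0.075,"z":-0.1,"turn":0},
  {"hand":0.3,"x":0,"y":0.075,"z":-0.1,"turn":0},
  {"hand":0.3,"x":0,"y":0.075,"z":-0.1,"turn":0},
  {"hand":0.3,"x":0,"y":0.075,"z":-0.1,"turn":0},
])

```text
t: 9.7
ee_pos: [0.55, 0.2214, 0.2569]
eef_rot: [0.996, -0.093, 0.001, 0.0]
force: [-0.3, -0.3, -2.7]
gripper_width: 0.0397
grip_force: 15.0
```

```bash
python3 st.py; python3 hang.py; python3 - <<'E'
from h import *
# crate grid check from scene + wall tops: bin edges in crate frame
p=ctrl.get_image('scene'); P=cloud(p).reshape(-1,3)
a=np.radians(79.5); ey=np.array([np.cos(a),np.sin(a)]); ex=np.array([ey[1],-ey[0]])
d=P[:,:2]-[.5121,.2994]; u=d@ex*1000; v=d@ey*1000; m=(abs(u)<85)&(abs(v)<120)&(P[:,2]>.061)&(P[:,2]<.068)
print(np.percentile(u[m],[1,99]),np.percentile(v[m],[1,99]))
hv,e=np.histogram(v[m],np.arange(-116,40,4)); print(dict(zip(e[:-1].astype(int),hv)))
hu,e=np.histogram(u[m&(v<30)],np.arange(-84,84,4)); print(dict(zip(e[:-1].astype(int),hu)))
cv2.imwrite('pics/c2.png',cv2.resize(p['color'][60:240,250:450],(800,600)[::1],interpolation=cv2.INTER_CUBIC))
E
```

```text
t 9.7 tcp [0.55   0.2214 0.2569] yaw -100.6 z [ 0.001 -0.    -1.   ] w 0.0397 F [-0.25 -0.3  -2.7 ] M [ 0.063 -0.034  0.003] grip 15.0 j7 -2.28
0.01 150 x [-6.2  9.9 14.8] y [-16.8   7.9  20.7]
0.03 154 x [-14.1   7.1  13.5] y [-16.   10.   21.1]
0.05 155 x [-14.6   6.5  12. ] y [-15.6   9.   21. ]
0.07 147 x [-16.    4.8  10.4] y [-16.    9.6  21. ]
0.09 134 x [-17.6   3.8   8.9] y [-17.3   8.9  21.1]
0.11 131 x [-18.    2.    7.9] y [-17.    8.9  21.1]
0.13 98 x [-20.1   1.1   5.6] y [-14.4   9.5  20.7]
toolx in world [ 0.983 -0.185  0.001] bottom z 0.119
[-73.79850866  77.75941361] [-108.30443074  108.59221053]
{np.int64(-116): np.int64(0), np.int64(-112): np.int64(24), np.int64(-108): np.int64(82), np.int64(-104): np.int64(64), np.int64(-100): np.int64(27), np.int64(-96): np.int64(20), np.int64(-92): np.int64(15), np.int64(-88): np.int64(14), np.int64(-84): np.int64(16), np.int64(-80): np.int64(17), np.int64(-76): np.int64(17), np.int64(-72): np.int64(13), np.int64(-68): np.int64(19), np.int64(-64): np.int64(14), np.int64(-60): np.int64(19), np.int64(-56): np.int64(16), np.int64(
[... 1051 characters left out ...]
: np.int64(5), np.int64(-20): np.int64(5), np.int64(-16): np.int64(5), np.int64(-12): np.int64(7), np.int64(-8): np.int64(4), np.int64(-4): np.int64(28), np.int64(0): np.int64(97), np.int64(4): np.int64(26), np.int64(8): np.int64(10), np.int64(12): np.int64(9), np.int64(16): np.int64(6), np.int64(20): np.int64(6), np.int64(24): np.int64(7), np.int64(28): np.int64(6), np.int64(32): np.int64(9), np.int64(36): np.int64(10), np.int64(40): np.int64(7), np.int64(44): np.int64(9), np.int64(48): np.int64(13), np.int64(52): np.int64(5), np.int64(56): np.int64(11), np.int64(60): np.int64(6), np.int64(64): np.int64(30), np.int64(68): np.int64(60), np.int64(72): np.int64(86), np.int64(76): np.int64(61)}
```

View pics/c2.png

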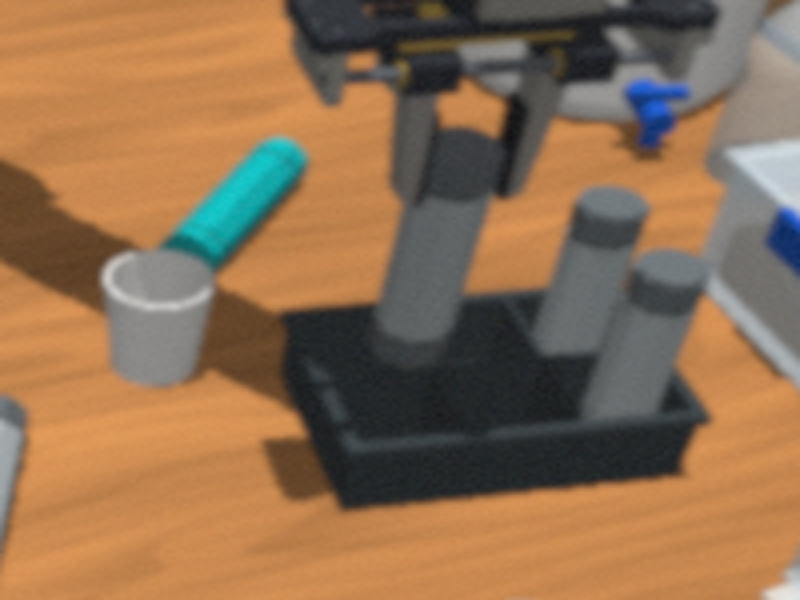

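The picture shows the logger above the near (−y) compartment, its bottom at (350, 410), with the stored pair well away to the right. Lowering now.

>>> servo_tool([
  {"hand":0.3,"x":-0.016,"y":0.01,"z":-0.05,"turn":0},
  {"hand":0.3,"x":-0.016,"y":0.01,"z":-0.13,"turn":0},
  {"hand":0.3,"x":-0.016,"y":0.01,"z":-0.21,"turn":0},
  {"hand":0.3,"x":-0.016,"y":0.01,"z":-0.29,"turn":0},
  {"hand":0.3,"x":-0.016,"y":0.01,"z":-0.37,"turn":0},
  {"hand":0.3,"x":-0.016,"y":0.01,"z":-0.43,"turn":0},
  {"hand":0.3,"x":-0.016,"y":0.01,"z":-0.46,"turn":0},
  {"hand":0.3,"x":-0.016,"y":0.01,"z":-0.46,"turn":0},
])

```text
t: 10.6
ee_pos: [0.5462, 0.2258, 0.1418]
eef_rot: [0.996, -0.092, 0.001, -0.001]
force: [0.4, 0.6, -1.0]
gripper_width: 0.0397
grip_force: 15.0
```

>>> servo_tool([
  {"hand":0.3,"x":0,"y":0,"z":-0.01,"turn":0},
  {"hand":0.3,"x":0,"y":0,"z":-0.02,"turn":0},
  {"hand":0.3,"x":0,"y":0,"z":-0.03,"turn":0},
  {"hand":0.3,"x":0,"y":0,"z":-0.03,"turn":0},
], squeeze=6)

```text
t: 11.0
ee_pos: [0.5468, 0.2255, 0.1357]
eef_rot: [0.996, -0.092, 0.002, -0.001]
force: [-1.1, -2.0, 8.0]
gripper_width: 0.0399
grip_force: 6.0
```

```bash
python3 st.py; python3 hang.py
```

```text
t 11.0 tcp [0.5468 0.2255 0.1357] yaw -100.6 z [ 0.004  0.001 -1.   ] w 0.0399 F [-1.11 -2.01  8.01] M [-0.362  0.186  0.054] grip 6.0 j7 -2.32
0.01 107 x [-5.4  8.  12.2] y [-16.6   7.2  20.4]
0.03 120 x [-17.    4.8  11.1] y [-15.  11.  21.]
0.05 114 x [-18.9   3.7   8.6] y [-16.6  10.3  21.2]
0.07 285 x [-46.9   6.9  29.2] y [-26.4   9.3  27.9]
0.09 214 x [-46.   22.2  25.6] y [-25.7  10.7  27.3]
0.11 119 x [-44.5  22.9  25.3] y [-29.1   2.8  27.1]
toolx in world [ 0.983 -0.183  0.004] bottom z 0.02
```

Touched down. I'll straighten by moving the top −12 mm along tool x, then re-measure.

>>> servo_tool([
  {"hand":0.3,"x":-0.016,"y":0.003,"z":0.004,"turn":0},
  {"hand":0.3,"x":-0.032,"y":0.006,"z":0.004,"turn":0},
  {"hand":0.3,"x":-0.05,"y":0.009,"z":0.004,"turn":0},
  {"hand":0.3,"x":-0.05,"y":0.009,"z":0.004,"turn":0},
], squeeze=5)

```text
t: 11.45
ee_pos: [0.5325, 0.2279, 0.1351]
eef_rot: [0.996, -0.092, 0.0, -0.0]
force: [0.5, -0.2, 3.8]
gripper_width: 0.0401
grip_force: 5.0
```

```bash
python3 st.py; python3 hang.py|head -4
```

```text
t 11.45 tcp [0.5325 0.2279 0.1351] yaw -100.5 z [ 0.001  0.    -1.   ] w 0.0401 F [ 0.51 -0.16  3.79] M [ 0.032  0.075 -0.037] grip 5.0 j7 -2.34
0.01 121 x [-3.  11.4 15.3] y [-16.6   6.9  21. ]
0.03 131 x [-10.8  10.6  15.7] y [-16.1   9.4  20.8]
0.05 120 x [-10.2  10.9  16.7] y [-16.2   8.2  20.9]
0.07 291 x [-31.5  15.8  44.4] y [-26.9   8.6  27.7]
```

Upright. Release, rise, and go to logger A.

>>> servo_tool([
  {"hand":0.6,"x":0,"y":0,"z":0,"turn":0},
  {"hand":0.6,"x":0,"y":0,"z":0,"turn":0},
  {"hand":0.6,"x":0,"y":0,"z":0,"turn":0},
  {"hand":0.6,"x":0,"y":0,"z":0.08,"turn":0},
  {"hand":0.6,"x":0,"y":0,"z":0.2,"turn":0},
  {"hand":0.6,"x":0,"y":0,"z":0.36,"turn":0},
  {"hand":0.6,"x":0,"y":0,"z":0.52,"turn":0},
  {"hand":0.6,"x":0,"y":0,"z":0.56,"turn":0},
])

```text
t: 12.3
ee_pos: [0.5347, 0.2285, 0.2792]
eef_rot: [0.996, -0.092, 0.003, -0.002]
force: [-0.0, 0.4, -0.7]
gripper_width: 0.0552
grip_force: 0.0
```

>>> servo_tool([
  {"hand":1,"x":-0.154,"y":-0.99,"z":0,"turn":-0.093},
  {"hand":1,"x":-0.154,"y":-0.99,"z":0,"turn":-0.093},
  {"hand":1,"x":-0.154,"y":-0.99,"z":0,"turn":-0.093},
  {"hand":1,"x":-0.154,"y":-0.99,"z":-0.3,"turn":-0.093},
  {"hand":1,"x":-0.154,"y":-0.99,"z":-0.6,"turn":-0.093},
  {"hand":1,"x":-0.154,"y":-0.99,"z":-0.6,"turn":-0.093},
  {"hand":1,"x":-0.154,"y":-0.99,"z":-0.6,"turn":-0.093},
  {"hand":1,"x":-0.154,"y":-0.99,"z":-0.6,"turn":-0.093},
])

```text
t: 13.1
ee_pos: [0.49, -0.0224, 0.1203]
eef_rot: [0.971, -0.238, -0.005, 0.002]
force: [0.0, -0.3, 1.1]
gripper_width: 0.0921
grip_force: 0.0
```

```bash
python3 st.py; python3 - <<'E'
from h import *
p=ctrl.get_image('top'); P=cloud(p); z=P[...,2]; rr,cc=np.mgrid[:384,:512]
m=((z>.15)&(z<.19)&(cc<215)&(rr>140)&(rr<230)).astype(np.uint8); n,l=cv2.connectedComponents(m)
for i in range(1,n):
    q=P[l==i]
    if len(q)>100: print(len(q),np.round((q.max(0)+q.min(0))/2,3),np.median(q[:,2]))
E
```

```text
t 13.1 tcp [ 0.49   -0.0224  0.1203] yaw -117.5 z [-0.01  -0.001 -1.   ] w 0.0921 F [ 0.02 -0.3   1.05] M [ 0.034 -0.003 -0.005] grip 0.0 j7 -2.11
375 [0.562 0.362 0.164] 0.17344628606281376
341 [0.527 0.226 0.164] 0.17389024448828516
377 [0.491 0.369 0.164] 0.1735088580552121
```

B stands at the right height (top 174 mm). Now weigh A.

>>> servo_tool([
  {"hand":1,"x":0,"y":0,"z":-0.06,"turn":0},
  {"hand":1,"x":0,"y":0,"z":-0.2,"turn":0},
  {"hand":1,"x":0,"y":0,"z":-0.36,"turn":0},
  {"hand":1,"x":0,"y":0,"z":-0.44,"turn":0},
  {"hand":1,"x":0,"y":0,"z":-0.465,"turn":0},
  {"hand":1,"x":0,"y":0,"z":-0.465,"turn":0},
  {"hand":0.3,"x":0,"y":0,"z":-0.465,"turn":0},
  {"hand":0.3,"x":0,"y":0,"z":-0.465,"turn":0},
])

```text
t: 13.95
ee_pos: [0.4957, -0.0198, 0.01]
eef_rot: [0.972, -0.236, 0.002, -0.0]
force: [0.1, -0.8, 0.1]
gripper_width: 0.0785
grip_force: 0.0
```

>>> servo_tool([
  {"hand":0.3,"x":0,"y":0,"z":0,"turn":0},
  {"hand":0.3,"x":0,"y":0,"z":0,"turn":0},
  {"hand":0.3,"x":0,"y":0,"z":0,"turn":0},
  {"hand":0.3,"x":0,"y":0,"z":0,"turn":0},
  {"hand":0.3,"x":0,"y":0,"z":0,"turn":0},
], squeeze=5)

```text
t: 14.45
ee_pos: [0.4947, -0.0197, 0.0085]
eef_rot: [0.972, -0.236, 0.0, -0.0]
force: [-0.3, 0.7, 2.0]
gripper_width: 0.0396
grip_force: 5.0
```

```bash
python3 st.py
```

```text
t 14.45 tcp [ 0.4947 -0.0197  0.0085] yaw -117.3 z [ 0.001  0.    -1.   ] w 0.0396 F [-0.35  0.69  1.95] M [ 0.175 -0.103 -0.014] grip 5.0 j7 -2.14
```

>>> servo_tool([
  {"hand":0.3,"x":0,"y":0,"z":0.04,"turn":0},
  {"hand":0.3,"x":0,"y":0,"z":0.08,"turn":0},
  {"hand":0.3,"x":0,"y":0,"z":0.12,"turn":0},
  {"hand":0.3,"x":0,"y":0,"z":0.16,"turn":0},
  {"hand":0.3,"x":0,"y":0,"z":0.16,"turn":0},
  {"hand":0.3,"x":0,"y":0,"z":0.16,"turn":0},
])

```text
t: 15.05
ee_pos: [0.4945, -0.0201, 0.0488]
eef_rot: [0.972, -0.236, 0.0, -0.0]
force: [-0.8, 0.0, -1.8]
gripper_width: 0.0399
grip_force: 5.0
```

```bash
python3 st.py;  python3 tilt.py .4947 -.0197 -27.3; python3 st.py
```

```text
t 15.05 tcp [ 0.4945 -0.0201  0.0488] yaw -117.3 z [ 0.001 -0.    -1.   ] w 0.0399 F [-0.76  0.   -1.83] M [ 0.035 -0.071  0.008] grip 5.0 j7 -2.13
scene -0.07 23 [0.043 0.046 0.051]
scene -0.05 67 [0.055 0.472 0.486]
scene -0.03 259 [0.07  0.478 0.491]
scene -0.01 396 [0.251 0.461 0.477]
scene 0.01 513 [0.18  0.432 0.45 ]
scene 0.03 1419 [0.182 0.295 0.408]
scene 0.05 409 [0.113 0.384 0.404]
scene 0.07 187 [0.095 0.107 0.115]
scene 0.09 56 [0.084 0.088 0.095]
top -0.09 151 [0.486 0.518 0.532]
top -0.07 483 [0.044 0.5   0.527]
top -0.05 478 [0.459 0.494 0.515]
top -0.03 397 [0.461 0.48  0.497]
top -0.01 323 [0.446 0.46  0.475]
top 0.01 259 [0.414 0.435 0.449]
top 0.03 232 [0.399 0.409 0.415]
top 0.05 70 [0.39  0.399 0.408]
top 0.07 22 [0.092 0.099 0.109]
top 0.09 8 [0.084 0.086 0.091]
t 15.15 tcp [ 0.494  -0.0201  0.0482] yaw -117.3 z [-0.001 -0.    -1.   ] w 0.0398 F [ 0.97 -0.08 -2.13] M [ 0.008 -0.021  0.002] grip 5.0 j7 -2.13
```

A tips towards −x, so its near end is heavy. I'll set it down and regrip 60 mm towards the +x end.

>>> servo_tool([
  {"hand":0.3,"x":0,"y":0,"z":-0.04,"turn":0},
  {"hand":0.3,"x":0,"y":0,"z":-0.08,"turn":0},
  {"hand":0.3,"x":0,"y":0,"z":-0.12,"turn":0},
  {"hand":0.3,"x":0,"y":0,"z":-0.165,"turn":0},
  {"hand":0.3,"x":0,"y":0,"z":-0.165,"turn":0},
  {"hand":0.75,"x":0,"y":0,"z":-0.165,"turn":0},
  {"hand":0.75,"x":0,"y":0,"z":-0.165,"turn":0},
  {"hand":0.75,"x":0,"y":0,"z":-0.165,"turn":0},
])

```text
t: 15.95
ee_pos: [0.4942, -0.02, 0.0073]
eef_rot: [0.972, -0.236, 0.0, -0.0]
force: [-0.9, -0.4, 0.9]
gripper_width: 0.0615
grip_force: 0.0
```

```bash
python3 st.py;  python3 - <<'E'
from h import *
p=ctrl.get_image('scene'); P=cloud(p); z=P[...,2]
d=P[...,:2]-[.4947,-.0197]; a=np.radians(-27.3); u=d@[np.cos(a),np.sin(a)]; v=d@[-np.sin(a),np.cos(a)]
m=(z>.012)&(z<.06)&(u>.03)&(u<.11)&(abs(v)<.03); print(m.sum(),'end u',np.percentile(u[m],99),'v',np.percentile(v[m],[2,98]),'z',np.percentile(z[m],95))
for lo in (.03,.05,.07): k=m&(u>=lo)&(u<lo+.02); print(lo,k.sum(),np.percentile(v[k],[3,97]),np.percentile(z[k],[90,97]))
E
```

```text
t 15.95 tcp [ 0.4942 -0.02    0.0073] yaw -117.3 z [ 0.  0. -1.] w 0.0615 F [-0.94 -0.36  0.89] M [0.097 0.005 0.041] grip 0.0 j7 -2.14
507 end u 0.08846030589071249 v [-0.0210494   0.01807914] z 0.04281998112615609
0.03 129 [-0.02032685  0.01786382] [0.04248674 0.04311758]
0.05 136 [-0.02020365  0.0180843 ] [0.04259124 0.04359687]
0.07 242 [-0.01976326  0.0173936 ] [0.04109685 0.04262291]
```

A lies flat and unmoved. Slide along, regrip at 5 N, lift.

>>> servo_tool([
  {"hand":0.75,"x":0.11,"y":-0.057,"z":0,"turn":0},
  {"hand":0.75,"x":0.213,"y":-0.11,"z":0,"turn":0},
  {"hand":0.75,"x":0.213,"y":-0.11,"z":0,"turn":0},
  {"hand":0.3,"x":0.213,"y":-0.11,"z":0,"turn":0},
  {"hand":0.3,"x":0.213,"y":-0.11,"z":0,"turn":0},
  {"hand":0.3,"x":0.213,"y":-0.11,"z":0,"turn":0},
  {"hand":0.3,"x":0.213,"y":-0.11,"z":0,"turn":0},
  {"hand":0.3,"x":0.213,"y":-0.11,"z":0,"turn":0},
], squeeze=5)

```text
t: 16.8
ee_pos: [0.5469, -0.0471, 0.0071]
eef_rot: [0.972, -0.236, -0.0, 0.0]
force: [-1.0, 0.7, 2.0]
gripper_width: 0.0401
grip_force: 5.0
```

>>> servo_tool([
  {"hand":0.3,"x":0,"y":0,"z":0.1,"turn":0},
  {"hand":0.3,"x":0,"y":0,"z":0.2,"turn":0},
  {"hand":0.3,"x":0,"y":0,"z":0.32,"turn":0},
  {"hand":0.3,"x":0,"y":0,"z":0.44,"turn":0},
  {"hand":0.3,"x":0,"y":0,"z":0.56,"turn":0},
  {"hand":0.3,"x":0,"y":0,"z":0.68,"turn":0},
  {"hand":0.3,"x":0,"y":0,"z":0.8,"turn":0},
  {"hand":0.3,"x":0,"y":0,"z":0.92,"turn":0},
])

```text
t: 17.6
ee_pos: [0.5467, -0.0474, 0.2378]
eef_rot: [0.972, -0.236, -0.001, 0.0]
force: [-0.5, 0.7, -2.0]
gripper_width: 0.04
grip_force: 5.0
```

>>> servo_tool([
  {"hand":0.3,"x":0,"y":0,"z":0.16,"turn":0},
  {"hand":0.3,"x":0,"y":0,"z":0.16,"turn":0},
  {"hand":0.3,"x":0,"y":0,"z":0.16,"turn":0},
  {"hand":0.3,"x":0,"y":0,"z":0.16,"turn":0},
  {"hand":0.3,"x":0,"y":0,"z":0.16,"turn":0},
])

```text
t: 18.1
ee_pos: [0.5464, -0.0474, 0.2752]
eef_rot: [0.972, -0.236, -0.002, 0.0]
force: [0.4, 0.8, -2.6]
gripper_width: 0.0394
grip_force: 5.0
```

```bash
python3 st.py; python3 hang.py
```

```text
t 18.1 tcp [ 0.5464 -0.0474  0.2752] yaw -117.3 z [-0.004  0.    -1.   ] w 0.0394 F [ 0.45  0.75 -2.6 ] M [ 0.085  0.037 -0.015] grip 5.0 j7 -2.04
0.01 204 x [ 3.7 25.3 29.7] y [-19.3  -2.6  19.4]
0.03 206 x [ 7.9 27.1 32.1] y [-19.3  -2.7  19.9]
0.05 187 x [ 6.7 29.3 34.3] y [-19.2  -3.8  18.7]
0.07 181 x [ 8.3 32.1 35.8] y [-19.3  -3.7  19.2]
0.09 169 x [ 9.6 33.3 38.2] y [-19.2  -1.8  19.7]
0.11 170 x [12.4 35.  40.1] y [-19.3  -3.2  20.2]
0.13 84 x [13.1 36.6 40.5] y [-19.3  -3.   17.4]
toolx in world [ 0.889 -0.458 -0.003] bottom z 0.142
```

A hangs with its heavy end down at about 5° tilt (bottom +21 mm along tool x). I'll carry it to (−34, −68), keeping clear of B.

>>> servo_tool([
  {"hand":0.3,"x":0,"y":0.0,"z":0.02,"turn":0},
  {"hand":0.3,"x":-0.08,"y":0.1,"z":0.02,"turn":0.04},
  {"hand":0.3,"x":-0.2,"y":0.2,"z":0.02,"turn":0.093},
  {"hand":0.3,"x":-0.32,"y":0.3,"z":0.02,"turn":0.093},
  {"hand":0.3,"x":-0.398,"y":0.42,"z":0.02,"turn":0.093},
  {"hand":0.3,"x":-0.398,"y":0.54,"z":0.02,"turn":0.093},
  {"hand":0.3,"x":-0.398,"y":0.6,"z":0.02,"turn":0.093},
  {"hand":0.3,"x":-0.398,"y":0.6,"z":0.02,"turn":0.093},
], squeeze=15)

```text
t: 18.95
ee_pos: [0.4477, 0.1048, 0.2824]
eef_rot: [0.996, -0.09, 0.0, -0.0]
force: [-0.2, -1.0, -2.1]
gripper_width: 0.0398
grip_force: 15.0
```

>>> servo_tool([
  {"hand":0.3,"x":0,"y":0.1,"z":0,"turn":0},
  {"hand":0.3,"x":0,"y":0.2,"z":0,"turn":0},
  {"hand":0.3,"x":0,"y":0.32,"z":0,"turn":0},
  {"hand":0.3,"x":0,"y":0.44,"z":0,"turn":0},
  {"hand":0.3,"x":0,"y":0.52,"z":0,"turn":0},
  {"hand":0.3,"x":0,"y":0.558,"z":0,"turn":0},
  {"hand":0.3,"x":0,"y":0.558,"z":0,"turn":0},
  {"hand":0.3,"x":0,"y":0.558,"z":0,"turn":0},
])

```text
t: 19.75
ee_pos: [0.4484, 0.2403, 0.2818]
eef_rot: [0.996, -0.093, -0.0, 0.001]
force: [-0.7, 0.4, -1.7]
gripper_width: 0.0397
grip_force: 15.0
```

```bash
python3 st.py; python3 hang.py; python3 -c "
from h import *
p=ctrl.get_image('scene'); cv2.imwrite('pics/c3.png',cv2.resize(p['color'][60:240,250:450],(667,600)))"
```

```text
t 19.75 tcp [0.4484 0.2403 0.2818] yaw -100.7 z [-0.001 -0.001 -1.   ] w 0.0397 F [-0.67  0.38 -1.75] M [ 0.03   0.042 -0.01 ] grip 15.0 j7 -2.39
0.01 181 x [ 6.1 25.2 30.4] y [-16.7   8.2  21. ]
0.03 164 x [ 7.6 27.6 33.3] y [-17.2   7.6  20.8]
0.05 166 x [ 9.3 29.3 34.7] y [-16.8   7.3  21. ]
0.07 161 x [10.4 31.  36.4] y [-16.9   8.8  21.2]
0.09 152 x [11.5 33.7 38.1] y [-16.3   7.1  20.8]
0.11 173 x [15.7 36.7 68.9] y [-17.5   5.5  21. ]
0.13 68 x [18.8 35.1 40.9] y [-16.4   9.8  20.7]
toolx in world [ 0.983 -0.185 -0.   ] bottom z 0.149
```

View pics/c3.png

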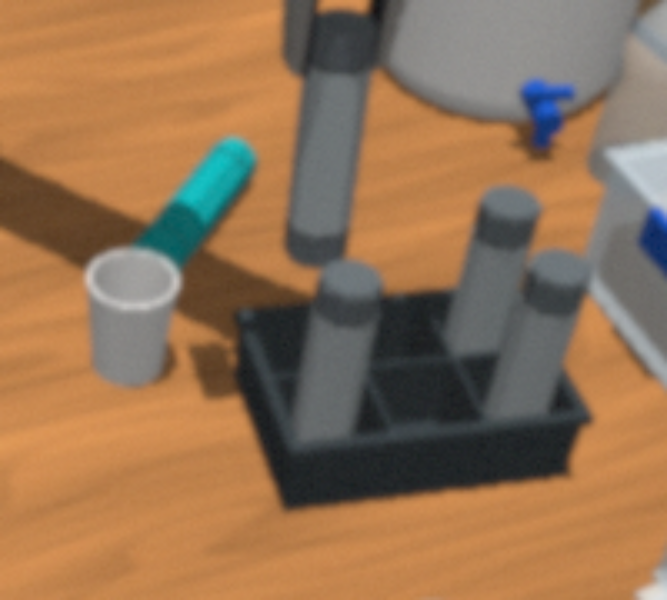

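B stands in its cell (300, 345 px), and A hangs behind it with its bottom at (250, 318), above the back-left cell. Lowering A.

>>> servo_tool([
  {"hand":0.3,"x":-0.008,"y":0.006,"z":-0.06,"turn":0},
  {"hand":0.3,"x":-0.008,"y":0.006,"z":-0.14,"turn":0},
  {"hand":0.3,"x":-0.008,"y":0.006,"z":-0.22,"turn":0},
  {"hand":0.3,"x":-0.008,"y":0.006,"z":-0.3,"turn":0},
  {"hand":0.3,"x":-0.008,"y":0.006,"z":-0.38,"turn":0},
  {"hand":0.3,"x":-0.008,"y":0.006,"z":-0.46,"turn":0},
  {"hand":0.3,"x":-0.008,"y":0.006,"z":-0.53,"turn":0},
  {"hand":0.3,"x":-0.008,"y":0.006,"z":-0.55,"turn":0},
])

```text
t: 20.65
ee_pos: [0.4454, 0.2416, 0.143]
eef_rot: [0.996, -0.093, -0.001, 0.001]
force: [-0.4, -0.0, -1.7]
gripper_width: 0.0394
grip_force: 15.0
```

>>> servo_tool([
  {"hand":0.3,"x":0,"y":0,"z":-0.01,"turn":0},
  {"hand":0.3,"x":0,"y":0,"z":-0.02,"turn":0},
  {"hand":0.3,"x":0,"y":0,"z":-0.03,"turn":0},
  {"hand":0.3,"x":0,"y":0,"z":-0.03,"turn":0},
], squeeze=6)

```text
t: 21.05
ee_pos: [0.4482, 0.244, 0.1394]
eef_rot: [0.996, -0.092, 0.002, -0.001]
force: [-0.2, 0.2, 5.2]
gripper_width: 0.0398
grip_force: 6.0
```

```bash
python3 st.py; python3 hang.py|head -4
```

```text
t 21.05 tcp [0.4482 0.244  0.1394] yaw -100.6 z [ 0.005  0.001 -1.   ] w 0.0398 F [-0.21  0.21  5.24] M [-0.242 -0.039  0.062] grip 6.0 j7 -2.47
0.01 86 x [ 1.9 21.8 30.4] y [ 2.  13.6 21. ]
0.03 85 x [ 3.8 23.2 31.6] y [ 3.4 15.1 21.6]
0.05 78 x [ 4.6 25.7 33.5] y [ 4.4 14.7 21.7]
0.07 127 x [-19.4  26.4  57.4] y [ 5.7 18.6 28.7]
```

>>> servo_tool([
  {"hand":0.3,"x":0.016,"y":-0.003,"z":0.0,"turn":0},
  {"hand":0.3,"x":0.032,"y":-0.006,"z":0.0,"turn":0},
  {"hand":0.3,"x":0.052,"y":-0.01,"z":0.0,"turn":0},
  {"hand":0.3,"x":0.052,"y":-0.01,"z":0.0,"turn":0},
], squeeze=5)

```text
t: 21.5
ee_pos: [0.4609, 0.241, 0.1381]
eef_rot: [0.996, -0.093, 0.001, -0.001]
force: [1.0, -1.0, 6.2]
gripper_width: 0.0402
grip_force: 5.0
```

```bash
python3 st.py; python3 hang.py|head -4
```

```text
t 21.5 tcp [0.4609 0.241  0.1381] yaw -100.6 z [ 0.003  0.001 -1.   ] w 0.0402 F [ 1.01 -1.01  6.25] M [-0.333 -0.196 -0.029] grip 5.0 j7 -2.46
0.01 84 x [ 1.3 19.9 68.5] y [ 5.9 16.2 21.3]
0.03 74 x [-0.9 20.3 67.8] y [ 6.8 17.  21.3]
0.05 80 x [ 0.7 20.7 69.3] y [ 7.  17.5 21.5]
0.07 137 x [-33.   18.5  65.9] y [ 8.1 19.3 28.6]
```

Upright. Open, rise and check.

>>> servo_tool([
  {"hand":0.6,"x":0,"y":0,"z":0,"turn":0},
  {"hand":0.6,"x":0,"y":0,"z":0,"turn":0},
  {"hand":0.6,"x":0,"y":0,"z":0,"turn":0},
  {"hand":0.6,"x":0,"y":0,"z":0.08,"turn":0},
  {"hand":0.6,"x":0,"y":0,"z":0.2,"turn":0},
  {"hand":0.6,"x":0,"y":0,"z":0.36,"turn":0},
  {"hand":0.6,"x":0,"y":0,"z":0.52,"turn":0},
  {"hand":0.6,"x":0,"y":0,"z":0.6,"turn":0},
])

```text
t: 22.35
ee_pos: [0.4598, 0.2418, 0.2904]
eef_rot: [0.996, -0.092, 0.002, -0.001]
force: [-0.0, 0.3, -0.5]
gripper_width: 0.0556
grip_force: 0.0
```

>>> servo_tool([
  {"hand":0.6,"x":0,"y":-0.2,"z":0.1,"turn":0},
  {"hand":0.6,"x":0,"y":-0.4,"z":0.1,"turn":0},
  {"hand":0.6,"x":0,"y":-0.6,"z":0.1,"turn":0},
  {"hand":0.6,"x":0,"y":-0.8,"z":0.1,"turn":0},
  {"hand":0.6,"x":0,"y":-1,"z":0.1,"turn":0},
  {"hand":0.6,"x":0,"y":-1,"z":0.1,"turn":0},
  {"hand":0.6,"x":0,"y":-1,"z":0.1,"turn":0},
])

```text
t: 23.05
ee_pos: [0.4588, -0.0102, 0.3119]
eef_rot: [0.996, -0.094, -0.0, -0.0]
force: [-0.5, -0.7, 0.5]
gripper_width: 0.0552
grip_force: 0.0
```

```bash
python3 st.py; python3 - <<'E'
from h import *
p=ctrl.get_image('top'); P=cloud(p); z=P[...,2]; rr,cc=np.mgrid[:384,:512]
m=((z>.15)&(z<.19)&(cc<215)&(rr>130)&(rr<230)).astype(np.uint8); n,l=cv2.connectedComponents(m)
for i in range(1,n):
    q=P[l==i]
    if len(q)>100: print(len(q),np.round((q.max(0)+q.min(0))/2,3),np.round(np.percentile(q[:,2],[10,50,90]),3))
s=ctrl.get_image('scene')
cv2.imwrite('pics/fin.png',np.hstack([cv2.resize(p['color'],(400,300)),cv2.resize(s['color'],(400,300))]))
E
```

```text
t 23.05 tcp [ 0.4588 -0.0102  0.3119] yaw -100.7 z [-0.  0. -1.] w 0.0552 F [-0.5  -0.66  0.54] M [ 0.071 -0.036 -0.027] grip 0.0 j7 -1.82
378 [0.562 0.362 0.164] [0.162 0.174 0.175]
343 [0.527 0.226 0.164] [0.168 0.174 0.176]
381 [0.491 0.369 0.164] [0.162 0.174 0.176]
350 [0.466 0.238 0.164] [0.168 0.174 0.176]
```

View pics/fin.png

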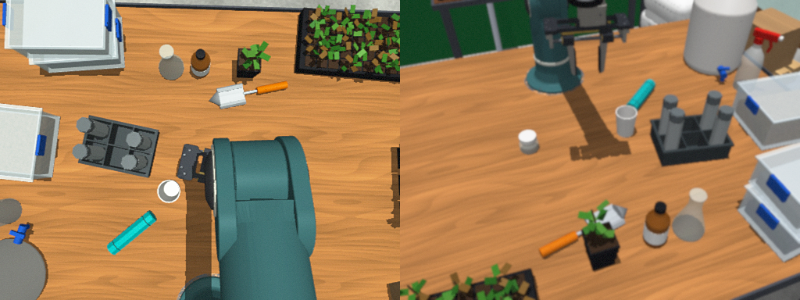

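All four loggers stand upright in the crate with their tops at 174 mm: two new ones at (136, 140) px and two stored ones. Everything else is where it was, and the arm is clear.

```bash
python3 -c "from bench import ctrl; print(ctrl.finish_job())"
```

```text
the job is handed in; nothing more can be done
None
```

Both loggers now stand battery end down in the two crate compartments at y = −68 mm, with their tops at 174 mm. Nothing else on the bench was moved, and the job was handed in at about 23 s of the 72 s allowed.

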